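# Fit the angle fence to the board trimmer

## Robot

A 6-joint arm with a two-finger parallel gripper is mounted at the origin on the work surface. World frame = base frame: x ahead of the robot, y to its left, z up, the work surface at z = 0. Lengths are in m, angles in degrees, forces in N, time in s.
With the tool pointing down it reaches from about 0.375 to 0.9 m from the base axis. Payload 3.1 kg.
Tool frame: the origin (TCP) lies on the centre line of the jaws, within the pads' length; the fingertips stand finger_overhang ahead of it and the grasp point (between the pads) lies 5 mm behind it (finger_overhang is the distance from the TCP to the fingertips, in m); z points along the fingers, y is the line along which they close (so a half turn about z gives the same grasp; the last joint's range is limited). The gripper opens to 87 mm and grips with 3 to 60 N. Pads are 19 mm wide; open, the fingers measure 117 mm over their backs; the gripper's body (75 mm by 190 mm) begins 51 mm behind the grasp point.
Start: joints at [-75.43, 30.224, 82.088, -0, 67.689, -10.227], TCP at [0.262, -0.567, 0.237] pointing down, gripper open.
Joint ranges: [-176.69, 176.69], [-43.24, 126.21], [12.49, 139.97], [-82, 262], [0, 151.66], [-163.58, 163.58]. Speed limits (degrees/s): [159.86, 159.86, 180, 180, 180, 180].

## Interface

Orientations are given as a 3x3 rotation matrix whose columns are the frame's x, y, z axes.
In Python, from rig import read_state, capture, calibration, hand_in, finger_overhang gives the robot as it stands.
- The arm moves only by the tool send_rows, never from a script. Its argument "plan" is a list of rows, each a list of 5 numbers: the closure in counts, from 0 (fully open) to 255 (shut), then the shift along the tool's x, y, z in m, then the turn about the tool's z in rad. A call has 1 to 20 rows; each row shifts and turns the commanded pose from where the row before left it, along the tool's axes as they then stand; what a row does not reach is not made up. A row lasts 1/12 s, in which the tool goes at most 41.7 mm and 7.16 degrees, less where a joint would pass 70% of its speed; a pose out of reach is approached as far as the arm can. A call is refused whole if a number of a shift passes 0.0417 or a number of a turn 0.125, either way. A call with a gripper value outside its range is refused whole. The fingers move at their own pace and stop on an object; the grip force is fixed at half the most. Time passes only in rows, so rows that do not move let the fingers close. It gives the time, the measured TCP pose, the force, the opening and the grip force at its end, in the units of the state.
- read_state(): the state, without advancing time (a new reading comes with each control period).
- capture(name): name is "scene" or "top" or "wrist"; returns (picture, depth): 400x640x3 uint8, blue, green, red; 400x640 float32, m along the optical axis (not along the pixel's ray), 0 where there is no reading.
- calibration(name): a dict with "fx", "fy", "cx", "cy" (pixels), "xyz" and "rotation" of the camera in the world. Camera axes: x right, y down, z forward; pixel columns grow to the right and rows downward; lengths in m; the calibration is good to about 2 mm. A picture is of the moment at which its call begins: read the wrist's pose just before it. calibration takes no time and is no camera call; for the wrist camera it gives the pose at the moment of the call.
- hand_in(): hands the job in; it is judged then, once.
The state is a dict: "time_s": time; "joint_positions": joint angles; "qvel": joint speeds; "tau": joint torques, N m; "position": TCP position; "tcp_rot": TCP orientation; "force": force on the tool from outside, world axes, zero at the start; "moment": the same for the moment, N m; "opening": opening from 0.0 (shut) to 1.0 (fully open); "grasp_force": force on a finger pad.
Only numpy, scipy, OpenCV 4.12 (cv2) and the standard library are available. Lean on these libraries where they do the work, as an engineer would, in place of code of your own. Each camera call takes 0.05 s, during which the arm holds its last target. There are 200 camera calls.

## Task

Fit the angle fence to the board trimmer: draw the forked bar out of the rack by its fork end, lay it flat on the trimmer's bed and let go of it, then take it again farther back and slide the fork fully home on the pivot under the lock knob (the neck has flats, so it goes on only with the bar parallel to the ruled ledge). Then swing the bar's tail round the pivot, towards the robot's side, until it rests against the angle stop, without shifting the stop. Leave the plain bar in the rack and the stock lying about undisturbed.

Things in the scene. Friction and masses are not known exactly. Their poses are not given: they have to be found in the camera images.
- fence_centre (a point): Centre of the angle fence, half-way up its base plate: a bare aluminium bar 200 long (x -100 to +100) x 40 wide x 16 mm thick, 220 g, so its underside is 8 mm below. x points along the bar to the forked end, y to its left, z up. It starts flat, rib up, in one of the rack's two bays, either one; the fork end sticks out 47 to 63 mm, the rib is all inside.
- fork (a point): Centre of the fork's pocket (19 x 19 mm, right through the plate), 76 mm ahead of fence_centre, 24 mm behind the fork tips; axes of the fence. It opens to +x by a throat 11 mm wide, 6.5 long, that flares to 23 mm over the last 8 mm. The prongs measure 40 mm over their outsides. Fully home, with the pocket's closed end bearing on the pivot, this point is within 2 mm of the pivot's axis.
- rib (a point): Middle of the fence's upright rib, a place to grasp it from above when it lies free; axes of the fence. It is at x = -25, y = +15 mm from fence_centre, 26 mm above the underside. The rib is 10 mm thick (y +10 to +20), stands on the plate's left edge from x = -100 to +30 mm and reaches 36 mm above the underside, 20 mm above the plate.
- pivot (a point): The pivot, fixed on the bed: point on its axis at the bed's top, 22 mm above the table. Axes of the trimmer. Neck 19.5 mm high, flatted: 16 mm along y, 8 along x, round ends. Above it a collar, 30 mm diameter, keeps the fork down; then a stem and a fixed black lock knob, 44 mm diameter, 45 to 82 mm above the bed, not to be turned.
- entry (a point): Where the fork's pocket centre is 90 mm short of the pivot on the way in (90 mm to +y of the pivot), 8 mm above the bed. Its x axis is the entry heading of the fence's x axis (the trimmer's -y). The fork goes on only with the fence within about 20 degrees of this heading, moving along it, flat on the bed; swung farther it is captive and turns freely on the pivot.
- trimmer: Board trimmer, fixed; origin on the table under the bed's centre. y runs parallel to the ruled ledge, away from the blade; x from the robot's side to the ledge. Grey bed 300 (x) x 370 mm (y), top at 22 mm. Pivot at x = 60, y = -100. Ledge 10 mm high along y at x = 132 to 148. Clamp bar, clear hand guard and lowered blade arm at y below -145, up to 82 mm above the table.
- stop_face (a point): Middle of the angle stop's face, 8 mm above the bed, 140 mm from the pivot along the fence. The stop is a steel block 30 x 18 x 14 mm with a small black thumb nut (28 mm high), clamped on an arc slot round the pivot. Its x axis is the heading of the fence's x axis when the fence, on the pivot, lies against it; its +y face meets the fence's right-hand edge (y = -20 mm).
- stop (a joint): Setting of the angle stop: the angle (rad) by which the fence swings, anticlockwise seen from above, from the entry heading until it meets the stop; 0.6 to 0.95. It is held by clamp friction only and slips if pushed with more than about 20 N.
- rack: Grey steel rack, fixed; origin on the table near its centre, x from its open front to its closed back. 160 deep x 141 wide x 75 mm high; mouths at x = -75 mm. Two bays centred at y = -42.5 and +42.5, 50 wide and 42 mm high inside, floor 30 mm above the table, roofed, so a bar leaves only by being drawn out to -x. Cartons on top, from 67 mm behind the mouths.
- straight_bar_centre (a point): Centre of the plain straight bar in the other bay, half-way up its plate: same size, rib and material as the fence, but with a plain rounded end and no fork. Stays where it is.
- tape_roll: Roll of brown packing tape lying flat on the trimmer's bed, 95 mm diameter, 48 mm high; origin under its centre.
- notebooks: Pile of three blue notebooks, 105 x 148 x 34 mm; origin under its centre.
- stapler: Black stapler, 135 x 36 x 56 mm; origin under its centre.
- scissors_carton: White carton with a blue band, 75 x 190 x 45 mm; origin under its centre.
- glue_stick: Orange and white glue stick standing on the trimmer's bed at its robot side, 30 mm diameter, 98 mm high; origin under its centre.

How it is judged (in metres and radians):
On the way, in this order (a step that is already met when the one before it is completed fails the run):
1. the fence lies flat on the trimmer's bed, off the pivot, and has been let go (angle between fence_centre's own z axis and vertical below 0.06 rad and z of fence_centre in the frame of pivot between 0.004 and 0.0125 m and horizontal distance between fork and pivot between 0.03 and 0.25 m and contact force between fence and the fingers below 0.1 N and linear speed of fence below 0.02 m/s), for 0.15 s.
2. the fork is home on the pivot (angle between fence_centre's own z axis and vertical below 0.06 rad and z of fence_centre in the frame of pivot between 0.004 and 0.0125 m and horizontal distance between fork and pivot below 0.004 m), for 0.1 s.
At the end, for the whole second after the job is handed in: The fence lies flat on the bed, its fork home on the pivot (pocket centre within 4 mm of the pivot's axis), its edge against the angle stop (heading within 0.04 rad of the stop's), at rest and released; the stop has moved less than 4 mm (all of step 2 and angle between the x axis of fence_centre and the x axis of stop_face, either way round below 0.04 rad and distance of stop_face from where it was at the start of the episode below 0.004 m and linear speed of fence below 0.01 m/s); the robot touches nothing.
It fails at once if the angle stop is shifted (more than 4 mm) (distance of stop_face from where it was at the start of the episode above 0.004 m).
It fails at once if the plain bar or a piece of stock is disturbed (moved more than 20 mm) (distance of any of tape_roll, straight_bar_centre, notebooks, stapler, scissors_carton, glue_stick from where it was at the start of the episode above 0.02 m).
It also fails if it takes over 58 s, if anything falls off the work surface, if the arm or the gripper's body presses on something with over 40 N, if the wrist force passes 120 N, or if a joint passes its speed limit or range.

## Working session

There is one attempt and no reset: what is moved stays moved. The work goes in short steps, Python scripts to look and compute and a tool call to move; the robot and the scene stay as the last step left them, time stands still between calls to the robot, and variables do not carry over. Pictures are saved under pics/ and viewed, at most 10 in all, crops included, and the job is handed in when it is done.

Besides the shell and the picture viewer there is one more tool, called as name(argument=value, ...), one argument or row to a line, values as JSON. send_rows: Moves the arm, as the interface text tells. Its arguments: {"type":"object","properties":{"plan":{"type":"array","items":{"type":"array","items":{"type":"number"}}}},"required":["plan"]}

```bash
mkdir -p pics; ls; python3 - <<'E'
from rig import *
import cv2,numpy as np
s=read_state();print(s['time_s'],s['position'],s['tcp_rot'],s['opening'],finger_overhang)
for n in('scene','top'):
    p,d=capture(n);cv2.imwrite(f'pics/{n}0.png',p);np.save(f'{n}0.npy',d);c=calibration(n);print(n,c)
E
```

```text
pics
0.0 [ 0.26198372 -0.56666304  0.23557727] [[ 9.07772373e-01  4.19462773e-01 -5.48216695e-04]
 [ 4.19462955e-01 -9.07770020e-01  2.10239600e-03]
 [ 3.84222178e-04 -2.13845360e-03 -9.99997640e-01]] 0.9986476549143373 0.014
scene {'fx': 521.0105458168366, 'fy': 521.0105458168366, 'cx': 324.1112320219587, 'cy': 194.73777218973308, 'xyz': array([ 1.08762155, -0.9193936 ,  0.85514782]), 'rotation': array([[ 0.86556796,  0.27754109, -0.41684895],
       [ 0.50064728, -0.49953697,  0.70697603],
       [-0.01201656, -0.8206301 , -0.57133339]])}
top {'fx': 517.7009011294823, 'fy': 517.7009011294823, 'cx': 314.68674664539924, 'cy': 200.4948308782761, 'xyz': array([0.26923518, 0.07429464, 1.50478095]), 'rotation': array([[ 2.20256022e-02, -9.84813292e-01,  1.72213976e-01],
       [-9.99753292e-01, -2.21905062e-02,  9.67766385e-04],
       [ 2.86844610e-03, -1.72192805e-01, -9.85059090e-01]])}
```

View pics/top0.png

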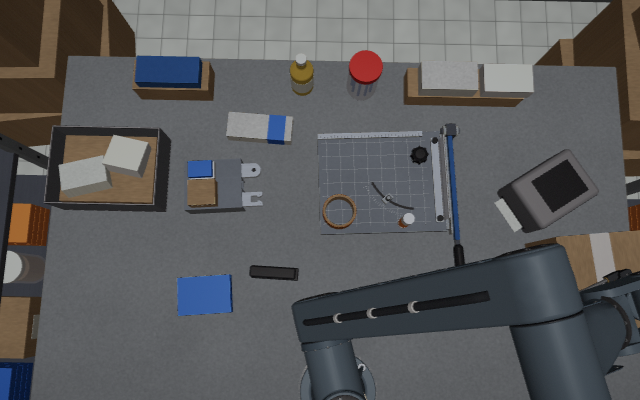

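View pics/scene0.png

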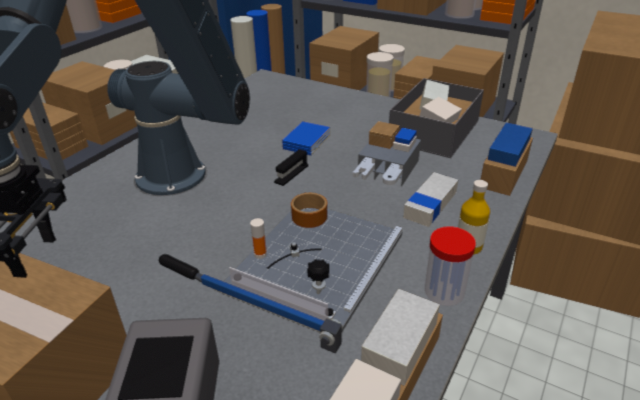

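The top view shows the rack at about (215,185), its two bars sticking out to the right at (255,170) and (255,200). The lower one appears forked. The trimmer is at (385,185), knob (419,155), stop (390,198), tape (340,211), and glue stick (406,220). I'll enlarge this.

```bash
python3 - <<'E'
import cv2,numpy as np
p=cv2.imread('pics/top0.png')
a=cv2.resize(p[120:240,310:460],None,fx=5.2,fy=5,interpolation=cv2.INTER_CUBIC)[:, :]
cv2.imwrite('pics/t1.png',cv2.resize(p[120:240,310:460],None,fx=5,fy=5,interpolation=cv2.INTER_CUBIC))
cv2.imwrite('pics/t2.png',cv2.resize(p[150:220,180:270],None,fx=8,fy=8,interpolation=cv2.INTER_CUBIC))
E
```

```text
(no output)
```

View pics/t1.png

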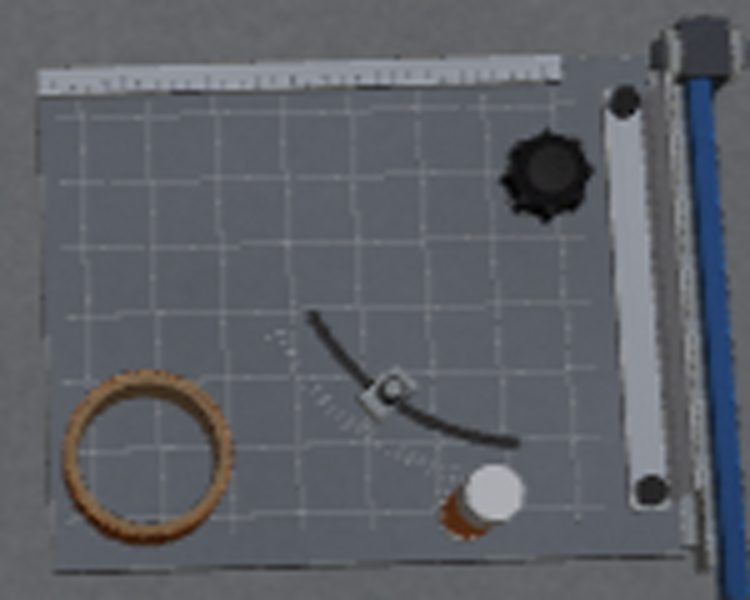

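View pics/t2.png

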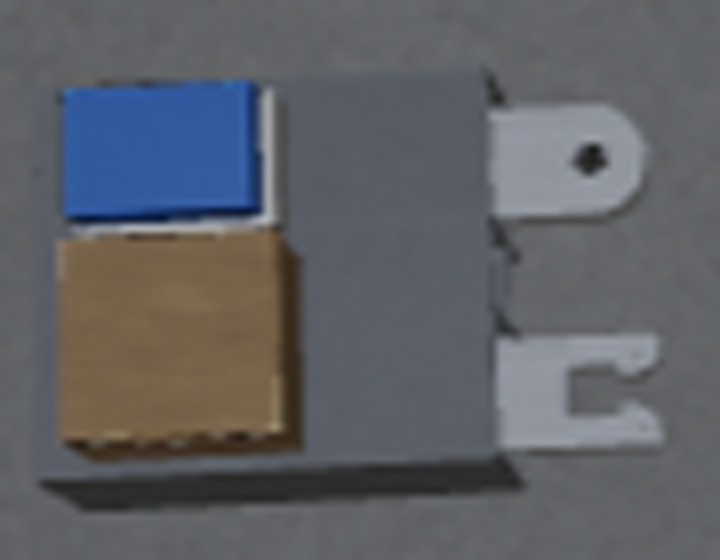

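Enlarged, the fork is in the lower bay (nearer the robot). Its tips are at t2 (660,335) and (662,445), with the mouth at t2 x≈497. In t1 the knob is at (547,175), the stop at (388,392), the glue base near (462,522) and the tape at (150,457). The ledge runs from (38,83) to (561,68) and the bed's near corners are (55,572) and (690,557).

```bash
cat > h.py <<'E'
import numpy as np,cv2
from rig import *
def ray(c,px,z):
    d=c['rotation']@np.array([(px[0]-c['cx'])/c['fx'],(px[1]-c['cy'])/c['fy'],1])
    return c['xyz']+d*(z-c['xyz'][2])/d[2]
def snap(n,f):
    c=calibration(n);p,d=capture(n);cv2.imwrite(f'pics/{f}.png',p);np.save(f+'.npy',d);np.save(f+'_c.npy',c,allow_pickle=True);return c,p,d
E
python3 - <<'E'
from h import *
np.set_printoptions(precision=4,suppress=True)
c=calibration('top')
A=lambda u,v,z:ray(c,(310+(u+.5)/5-.5,120+(v+.5)/5-.5),z)
B=lambda u,v,z:ray(c,(180+(u+.5)/8-.5,150+(v+.5)/8-.5),z)
for n,u,v,z in[('knob',547,172,.104),('ledgeTL',38,70,.032),('ledgeTR',560,55,.032),('ledgeBL',38,95,.032),('ledgeBR',562,82,.032),('bedBL',55,572,.022),('bedBR',690,557,.022),('stoptop',388,392,.036),('nut',392,387,.05),('gluetop',494,493,.12),('gluebase',462,522,.024),('tape',148,455,.07),('arc1',310,315,.022),('arc2',517,443,.022)]:print(n,A(u,v,z))
for n,u,v,z in[('tipL',660,335,.046),('tipR',662,445,.046),('plateLroot',497,335,.046),('plateRroot',500,448,.046),('pocketback1',570,367,.046),('pb2',570,415,.046),('roofTR',487,72,.075),('roofBR',500,452,.075),('otherend',648,160,.046)]:print(n,B(u,v,z))
E
```

```text
knob [ 0.6525 -0.2126  0.104 ]
ledgeTL [0.7275 0.0727 0.032 ]
ledgeTR [ 0.7438 -0.236   0.032 ]
ledgeBL [0.7122 0.0724 0.032 ]
ledgeBR [ 0.7272 -0.2369  0.032 ]
bedBL [0.4311 0.0566 0.022 ]
bedBR [ 0.4479 -0.3089  0.022 ]
stoptop [ 0.538  -0.1332  0.036 ]
nut [ 0.5384 -0.1335  0.05  ]
gluetop [ 0.4685 -0.1784  0.12  ]
gluebase [ 0.465  -0.1774  0.024 ]
tape [0.4929 0.0063 0.07  ]
arc1 [ 0.5854 -0.0896  0.022 ]
arc2 [ 0.5122 -0.2099  0.022 ]
tipL [0.5472 0.2272 0.046 ]
tipR [0.5073 0.2249 0.046 ]
plateLroot [0.5459 0.2856 0.046 ]
plateRroot [0.5049 0.2827 0.046 ]
pocketback1 [0.5348 0.259  0.046 ]
pb2 [0.5174 0.2582 0.046 ]
roofTR [0.6354 0.2894 0.075 ]
roofBR [0.4988 0.2785 0.075 ]
otherend [0.6115 0.2341 0.046 ]
```

send_rows(
  plan=[
    [60, 0, 0, 0, -0.125],
    [60, 0, 0, 0, -0.125],
    [60, 0, 0, 0, -0.125],
    [60, 0, 0, 0, -0.125],
    [60, 0, 0, 0, -0.125],
    [60, 0, 0, 0, -0.125],
    [60, 0, 0, 0, -0.125],
    [60, 0, 0, 0, -0.125],
    [60, 0, 0, 0, -0.125],
    [60, 0, 0, 0, -0.05],
  ],
)

```text
time_s: 0.93
position: [0.262, -0.5669, 0.2359]
tcp_rot: [[-0.042, 0.999, -0.0], [0.999, 0.042, 0.001], [0.001, -0.0, -1.0]]
force: [-0.1, 0.4, -0.2]
opening: 0.764
grasp_force: 0.0
```

```bash
python3 - <<'E'
from h import *
s=read_state();R=np.array(s['tcp_rot']);c=calibration('wrist');print(s['time_s'],s['position'],R.round(3),s['opening']);print('cam in tool',R.T@(c['xyz']-s['position']),(R.T@c['rotation']).round(3),c['fx'],c['cx'],c['cy'])
E
```

```text
0.9333 [ 0.26204141 -0.56694258  0.2359485 ] [[-0.042  0.999 -0.   ]
 [ 0.999  0.042  0.001]
 [ 0.001 -0.    -1.   ]] 0.7641306549160403
cam in tool [ 0.07335323 -0.0006715  -0.14819995] [[-0.002 -0.962 -0.271]
 [ 1.    -0.001 -0.002]
 [ 0.002 -0.271  0.962]] 340.9220230104302 319.7391411579741 199.79684805606055
```

send_rows(
  plan=[
    [60, 0.0295, 0.0257, 0, 0],
    [60, 0.0295, 0.0257, 0, 0],
    [60, 0.0295, 0.0257, 0, 0],
    [60, 0.0295, 0.0257, 0, 0],
    [60, 0.0295, 0.0257, 0, 0],
    [60, 0.0295, 0.0257, 0, 0],
    [60, 0.0295, 0.0257, 0, 0],
    [60, 0.0295, 0.0257, 0, 0],
    [60, 0.0295, 0.0257, 0, 0],
    [60, 0.0295, 0.0257, 0, 0],
    [60, 0.0295, 0.0257, 0, 0],
    [60, 0.0295, 0.0257, 0, 0],
    [60, 0.0295, 0.0257, 0, 0],
    [60, 0, 0, 0, 0],
    [60, 0, 0, 0, 0],
    [60, 0, 0, 0, 0],
  ],
)

```text
time_s: 2.27
position: [0.5813, -0.1716, 0.236]
tcp_rot: [[-0.038, 0.999, -0.002], [0.999, 0.038, -0.0], [0.0, -0.002, -1.0]]
force: [0.0, -0.4, -0.2]
opening: 0.764
grasp_force: 0.0
```

```bash
python3 - <<'E'
from h import *
s=read_state();print(s['position'],max(abs(np.array(s['qvel']))));c,p,d=snap('wrist','w1')
E
```

```text
[ 0.58130646 -0.17160104  0.23601384] 1.7252784436100101
```

View pics/w1.png

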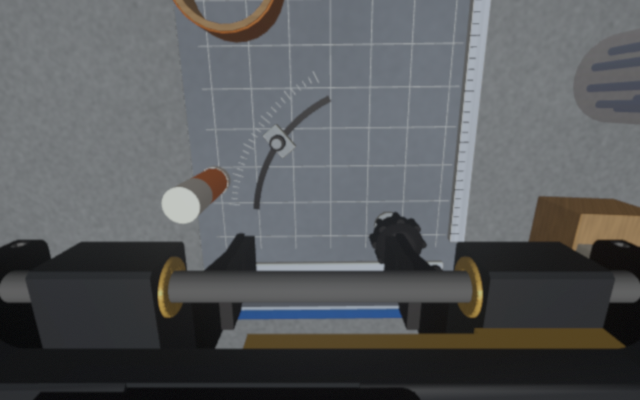

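The wrist view shows the stop at (278,143), nut on top, the arc slot from (330,98) to (257,207), and the knob at (398,237) partly behind the left-hand finger. The ledge runs from (480,0) to (457,240) and the glue stick is at (200,195). I'll enlarge.

```bash
python3 - <<'E'
import cv2
p=cv2.imread('pics/w1.png')
cv2.imwrite('pics/w1c.png',cv2.resize(p[70:270,230:496],None,fx=3,fy=3,interpolation=cv2.INTER_CUBIC))
E
```

```text
(no output)
```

View pics/w1c.png

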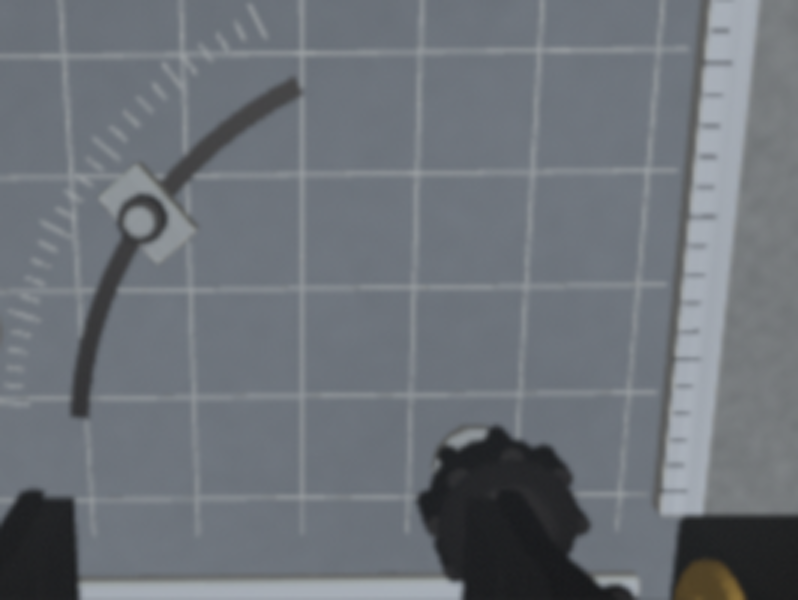

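```bash
python3 - <<'E'
from h import *
from scipy.optimize import least_squares
np.set_printoptions(precision=4,suppress=True)
c=np.load('w1_c.npy',allow_pickle=True).item();d=np.load('w1.npy')
W=lambda u,v,z:ray(c,(230+(u+.5)/3-.5,70+(v+.5)/3-.5),z)[:2]
g={(i,j):W(u,v,.022) for i,j,u,v in[(0,0,302,52),(0,1,303,173),(0,2,303,288),(0,3,303,396),(0,4,303,496),(-1,0,183,54),(-1,4,197,498),(1,0,422,50),(2,0,541,49),(3,0,660,47),(1,1,418,171),(2,1,535,170),(3,1,650,170),(2,2,529,286),(3,2,640,285),(3,4,621,495),(1,4,408,495)]}
# fit grid: o + s*R(yaw)*(i,-j)
K=list(g);P=np.array([g[k] for k in K])
def f(q):
    cs,sn=np.cos(q[2]),np.sin(q[2]);k=np.array(K,float)*[1,-1]*q[3]
    return (q[:2]+k@np.array([[cs,sn],[-sn,cs]])-P).ravel()
r=least_squares(f,[.58,-.1,0,.03]);print('grid o yaw step',r.x,'res',abs(r.fun).max());yaw=r.x[2]
print('ledge top inner',W(712,0,.032),W(662,490,.032),'outer',W(757,0,.032),W(702,515,.032),'nearend',W(660,513,.032))
A=np.array([W(*a,.022) for a in[(293,87),(235,130),(175,180),(130,240),(95,320),(80,410)]])
q=least_squares(lambda q:np.hypot(*(A-q[:2]).T)-q[2],[.65,-.215,.14]);print('arc',q.x,abs(q.fun).max())
print('collar edge',W(463,428,.044))
C=np.array([W(*a,.036) for a in[(140,163),(198,227),(157,264),(99,200)]]);print('stop corners',C,C.mean(0),np.linalg.norm(np.diff(C,axis=0),axis=1))
ex=np.array([np.cos(yaw),np.sin(yaw)]);ey=np.array([-ex[1],ex[0]])
E
```

```text
grid o yaw step [ 0.5872 -0.0816  0.0462  0.0401] res 0.000616466179218067
ledge top inner [ 0.7183 -0.0615] [ 0.7258 -0.2303] outer [ 0.7328 -0.061 ] [ 0.742  -0.2395] nearend [ 0.7264 -0.2393]
arc [ 0.6523 -0.2189  0.1422] 0.0011840826293784412
collar edge [ 0.6483 -0.2053]
stop corners [[ 0.5344 -0.1195]
 [ 0.5541 -0.1399]
 [ 0.5403 -0.153 ]
 [ 0.5206 -0.1321]] [ 0.5373 -0.1361] [0.0284 0.019  0.0287]
```

Trimmer yaw is 0.046 rad and the pivot is at about (0.6533,-0.2187). The stop angle is about 0.71 rad. Next I'll look at the fork.

send_rows(
  plan=[
    [60, 0.0376, -0.0035, 0, 0],
    [60, 0.0376, -0.0035, 0, 0],
    [60, 0.0376, -0.0035, 0, 0],
    [60, 0.0376, -0.0035, 0, 0],
    [60, 0.0376, -0.0035, 0, 0],
    [60, 0.0376, -0.0035, 0, 0],
    [60, 0.0376, -0.0035, 0, 0],
    [60, 0.0376, -0.0035, 0, 0],
    [60, 0.0376, -0.0035, 0, 0],
    [60, 0.0376, -0.0035, 0, 0],
    [60, 0.0376, -0.0035, 0, 0],
    [60, 0, 0, 0, 0],
    [60, 0, 0, 0, 0],
    [60, 0, 0, 0, 0],
  ],
)

```text
time_s: 3.48
position: [0.5282, 0.2386, 0.2364]
tcp_rot: [[-0.036, 0.999, -0.0], [0.999, 0.036, -0.001], [-0.001, -0.0, -1.0]]
force: [0.6, -0.4, -0.4]
opening: 0.763
grasp_force: 0.0
```

```bash
python3 - <<'E'
from h import *
s=read_state();print(s['position'],np.array(s['tcp_rot']).round(3).tolist());c,p,d=snap('wrist','w2')
cv2.imwrite('pics/w2c.png',cv2.resize(p[80:260,190:450],None,fx=3,fy=3,interpolation=cv2.INTER_CUBIC))
E
```

```text
[0.52820999 0.23857728 0.23644469] [[-0.036, 0.999, -0.0], [0.999, 0.036, -0.001], [-0.001, -0.0, -1.0]]
```

View pics/w2c.png

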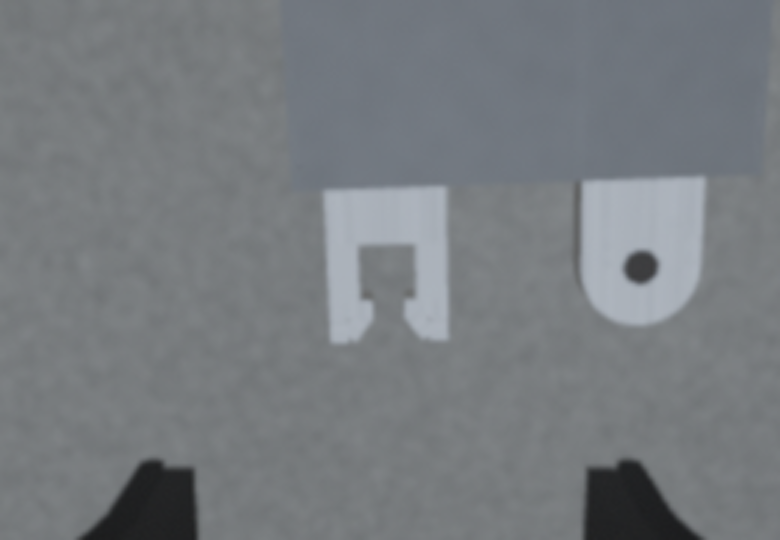

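The crop shows the fork with outer tips at (331,343) and (448,340). Its roots are at (323,190) and (446,187), and the pocket runs from (358,244) to (414,298). The roof's front edge goes from (293,189) to (760,174).

```bash
python3 - <<'E'
from h import *
np.set_printoptions(precision=4,suppress=True)
c=np.load('w2_c.npy',allow_pickle=True).item()
W=lambda u,v,z:ray(c,(190+(u+.5)/3-.5,80+(v+.5)/3-.5),z)[:2]
for n,u,v,z in[('tipR',331,343,.046),('tipL',448,340,.046),('rootR',323,190,.046),('rootL',446,187,.046),('pbR',358,244,.046),('pbL',414,244,.046),('pfL',414,297,.046),('roof0',293,189,.075),('roof1',760,174,.075),('plainR',580,250,.046)]:print(n,W(u,v,z))
E
```

```text
tipR [0.5071 0.2217]
tipL [0.5471 0.2242]
rootR [0.5035 0.2736]
rootL [0.5439 0.276 ]
pbR [0.5155 0.2562]
pbL [0.5341 0.2568]
pfL [0.5349 0.2388]
roof0 [0.4964 0.2769]
roof1 [0.6359 0.2861]
plainR [0.5896 0.2567]
```

send_rows(
  plan=[
    [60, 0.0203, -0.0028, 0, -0.03],
    [60, 0, 0, 0.04, 0],
    [60, 0, 0, 0.04, 0],
    [60, 0, 0, 0.04, 0],
    [60, 0, 0, 0.04, 0],
    [60, 0, 0, 0.025, 0],
    [60, 0, 0, 0.0164, 0],
    [60, 0, 0, 0, 0],
    [60, 0, 0, 0, 0],
    [255, 0, 0, 0, 0],
    [255, 0, 0, 0, 0],
    [255, 0, 0, 0, 0],
    [255, 0, 0, 0, 0],
    [255, 0, 0, 0, 0],
    [255, 0, 0, 0, 0],
    [255, 0, 0, 0, 0],
    [255, 0, 0, 0, 0],
  ],
)

```text
time_s: 4.95
position: [0.5251, 0.2605, 0.0361]
tcp_rot: [[-0.067, 0.998, 0.002], [0.998, 0.067, 0.0], [0.0, 0.002, -1.0]]
force: [-1.2, -0.5, 6.2]
opening: 0.456
grasp_force: 30.0
```

send_rows(
  plan=[
    [255, -0.01, 0, 0, 0],
    [255, -0.01, 0, 0, 0],
    [255, -0.01, 0, 0, 0],
    [255, 0, 0, 0, 0],
    [255, 0, 0, 0, 0],
    [60, 0, 0, 0, 0],
    [60, 0, 0, 0, 0],
    [60, 0, 0, 0, 0],
    [60, 0, 0, 0, 0],
    [60, 0.015, 0, 0, 0],
    [60, 0.015, 0, 0, 0],
    [60, 0, 0, 0, 0],
    [255, 0, 0, 0, 0],
    [255, 0, 0, 0, 0],
    [255, 0, 0, 0, 0],
    [255, 0, 0, 0, 0],
    [255, 0, 0, 0, 0],
    [255, 0, 0, 0, 0],
    [255, 0, 0, 0, 0],
  ],
)

```text
time_s: 6.53
position: [0.5246, 0.2599, 0.0352]
tcp_rot: [[-0.067, 0.998, 0.0], [0.998, 0.067, -0.0], [-0.0, -0.0, -1.0]]
force: [-0.1, -1.1, -0.2]
opening: 0.455
grasp_force: 29.9
```

send_rows(
  plan=[
    [255, -0.01, 0, 0, 0],
    [255, -0.02, 0, 0, 0],
    [255, -0.02, 0, 0, 0],
    [255, -0.02, 0, 0, 0],
    [255, -0.02, 0, 0, 0],
    [255, -0.02, 0, 0, 0],
    [255, -0.01, 0, 0, 0],
    [255, -0.005, 0, 0, 0],
    [255, 0, 0, -0.01, 0],
    [255, 0, 0, -0.02, 0],
    [255, 0, 0, -0.02, 0],
    [255, 0, 0, -0.02, 0],
    [255, 0, 0, 0, 0],
    [255, 0, 0, 0, 0],
  ],
)

```text
time_s: 7.7
position: [0.5335, 0.1366, 0.1065]
tcp_rot: [[-0.068, 0.998, 0.003], [0.998, 0.068, 0.0], [0.0, 0.003, -1.0]]
force: [-0.2, 0.1, -2.3]
opening: 0.454
grasp_force: 29.9
```

```bash
python3 - <<'E'
from h import *
s=read_state();print(s['position'],s['moment'],s['force']);c,p,d=snap('wrist','w3');c,q,d=snap('scene','s3')
a=cv2.resize(p[60:330,190:450],None,fx=1.5,fy=1.5);b=cv2.resize(q[110:290,230:490],None,fx=1.5,fy=1.5)
b=cv2.copyMakeBorder(b,0,a.shape[0]-b.shape[0],0,0,0);cv2.imwrite('pics/ws3.png',np.hstack([a,b]))
E
```

```text
[0.53354972 0.13656917 0.10652953] [-0.11538415 -0.11289082  0.00971534] [-0.19228966  0.06865443 -2.25170327]
```

View pics/ws3.png

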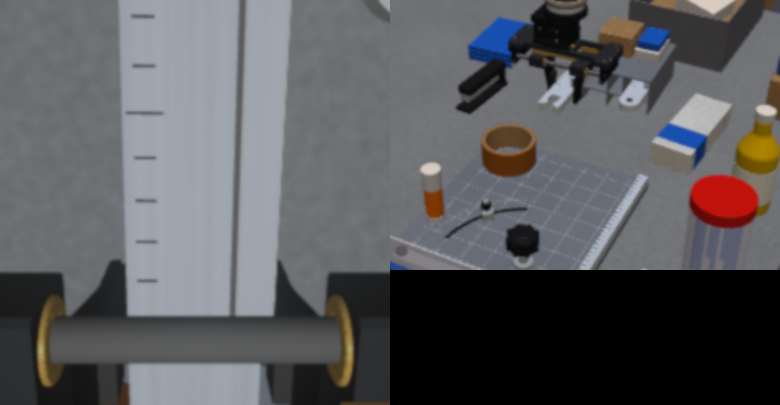

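The bar is held with its rib on the right (ledge side), and it is clear of the rack. I'll check its tilt and heading from depth.

```bash
python3 - <<'E'
from h import *
np.set_printoptions(precision=4,suppress=True)
c=np.load('w3_c.npy',allow_pickle=True).item();d=np.load('w3.npy')
v,u=np.mgrid[5:235:5,285:335:5];z=d[v,u]
P=np.stack([(u-c['cx'])/c['fx']*z,(v-c['cy'])/c['fy']*z,z],-1)[z>0]@c['rotation'].T+c['xyz']
m=abs(P[:,2]-np.median(P[:,2]))<.02;P=P[m]
print(m.mean(),np.linalg.lstsq(np.c_[P[:,:2],np.ones(len(P))],P[:,2],rcond=None)[0],P.min(0),P.max(0))
E
```

```text
1.0 [0.0094 0.0009 0.1123] [0.5129 0.1565 0.1149] [0.5355 0.2444 0.1189]
```

send_rows(
  plan=[
    [255, 0, 0, 0, 0.022],
    [255, -0.0285, 0.0129, 0, 0],
    [255, -0.0285, 0.0129, 0, 0],
    [255, -0.0285, 0.0129, 0, 0],
    [255, -0.0285, 0.0129, 0, 0],
    [255, -0.0285, 0.0129, 0, 0],
    [255, -0.0285, 0.0129, 0, 0],
    [255, -0.0285, 0.0129, 0, 0],
    [255, -0.0285, 0.0129, 0, 0],
    [255, 0, 0, 0.03, 0],
    [255, 0, 0, 0.02, 0],
    [255, 0, 0, 0.012, 0],
    [255, 0, 0, 0, 0],
    [255, 0, 0, 0, 0],
    [255, 0, 0, 0, 0],
  ],
)

```text
time_s: 9.05
position: [0.6468, -0.0871, 0.0436]
tcp_rot: [[-0.045, 0.999, 0.001], [0.999, 0.045, -0.0], [-0.0, 0.001, -1.0]]
force: [-0.3, -0.3, -1.6]
opening: 0.456
grasp_force: 29.9
```

send_rows(
  plan=[
    [255, 0, 0, 0.004, 0],
    [255, 0, 0, 0.002, 0],
    [255, 0, 0, 0, 0],
    [255, 0, 0, 0, 0],
    [60, 0, 0, 0, 0],
    [60, 0, 0, 0, 0],
    [60, 0, 0, 0, 0],
    [60, 0, 0, 0, 0],
    [60, 0, 0, 0, 0],
    [60, 0, 0, 0, 0],
    [60, 0, 0, -0.01, 0],
    [60, 0.01, 0, -0.04, 0],
    [60, 0.02, 0, -0.035, 0],
    [60, 0.03, 0, -0.02, 0],
    [60, 0, 0, 0, 0],
    [60, 0, 0, 0, 0],
    [60, 0, 0, 0, 0],
  ],
)

```text
time_s: 10.47
position: [0.6432, -0.0276, 0.1423]
tcp_rot: [[-0.046, 0.999, -0.0], [0.999, 0.046, -0.0], [-0.0, -0.0, -1.0]]
force: [-0.3, 0.7, 0.2]
opening: 0.767
grasp_force: 0.0
```

```bash
python3 - <<'E'
from h import *
s=read_state();print(s['position'],s['tcp_rot'],s['force']);c,p,d=snap('wrist','w4');c,q,d=snap('top','t4')
a=cv2.resize(p[0:250,200:440],None,fx=1.6,fy=1.6);b=cv2.resize(q[120:240,310:450],None,fx=2.9,fy=2.9,interpolation=cv2.INTER_CUBIC)
h=max(a.shape[0],b.shape[0]);a,b=[cv2.copyMakeBorder(i,0,h-i.shape[0],0,0,0) for i in(a,b)];cv2.imwrite('pics/wt4.png',np.hstack([a,b]));print(a.shape,b.shape)
E
```

```text
[ 0.64316957 -0.02760019  0.14229544] [[-4.57407904e-02  9.98953305e-01 -2.72995596e-04]
 [ 9.98953237e-01  4.57406585e-02 -4.71533174e-04]
 [-4.58552624e-04 -2.94278134e-04 -9.99999852e-01]] [-0.33215133  0.71010982  0.15204615]
(400, 384, 3) (400, 406, 3)
```

View pics/wt4.png

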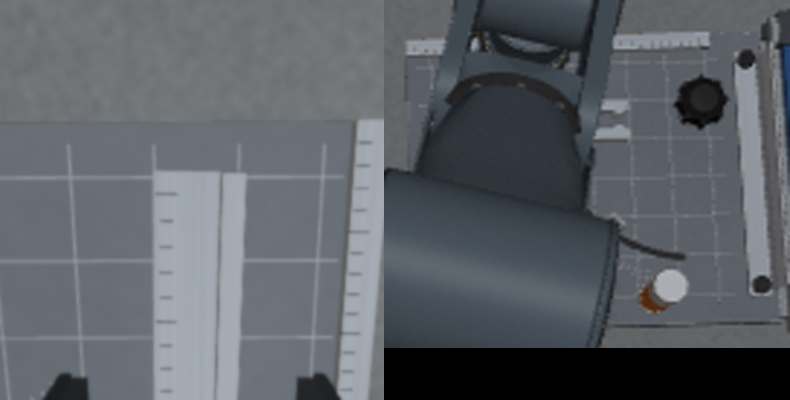

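The bar lies flat, parallel to the ledge, with its fork facing the pivot. In the left panel the tail's left edge runs (153,171) to (155,395) and the rib's right edge (246,173) to (240,395). In the right panel the fork tips are at (629,99) and (629,137).

```bash
python3 - <<'E'
from h import *
np.set_printoptions(precision=4,suppress=True)
c=np.load('w4_c.npy',allow_pickle=True).item();t=calibration('top')
W=lambda u,v,z:ray(c,(200+(u+.5)/1.6-.5,(v+.5)/1.6-.5),z)[:2]
T=lambda u,v,z:ray(t,(310+(u-384+.5)/2.9-.5,120+(v+.5)/2.9-.5),z)[:2]
R=[W(153,171,.038),W(155,395,.038)];L=[W(246,173,.058),W(240,395,.058)]
print('R',R,'L',L,'tips',T(629,99,.038),T(629,137,.038))
ey=np.array([-.0462,.9989]);ex=np.array([.9989,.0462]);pv=np.array([.6533,-.2187])
for p in R+L+[T(629,99,.038),T(629,137,.038)]:print((p-pv)@ex,(p-pv)@ey)
p=cv2.imread('pics/w4.png');g=cv2.cvtColor(p,6)
for v in(120,150,180,210,235):print(v,g[v,290:360:1][:].tolist()[:12],)
E
```

```text
R [array([0.6215, 0.0427]), array([ 0.6252, -0.0653])] L [array([0.6611, 0.0439]), array([ 0.6654, -0.0548])] tips [ 0.6694 -0.1535] [ 0.6301 -0.1533]
-0.019697196015067666 0.2626185545178925
-0.021028603567422945 0.15448586643259504
0.019964987707171655 0.26191138886347276
0.0196474329586031 0.16316760324022916
0.019119435016405145 0.06439286230555796
-0.020179863028700198 0.06638421009943891
120 [111, 111, 111, 110, 116, 134, 148, 143, 135, 138, 141, 142]
150 [110, 110, 111, 111, 115, 129, 152, 162, 165, 166, 166, 168]
180 [112, 112, 112, 113, 115, 131, 153, 163, 166, 167, 168, 169]
210 [126, 126, 125, 126, 126, 134, 155, 164, 166, 168, 169, 171]
235 [112, 112, 112, 112, 113, 123, 148, 162, 167, 169, 170, 172]
```

send_rows(
  plan=[
    [60, 0, 0.001, 0.04, 0],
    [60, 0, 0, 0.035, 0],
    [60, 0, 0, 0.02, 0],
    [60, 0, 0, 0.0093, 0],
    [60, 0, 0, 0, 0],
    [60, 0, 0, 0, 0],
    [255, 0, 0, 0, 0],
    [255, 0, 0, 0, 0],
    [255, 0, 0, 0, 0],
    [255, 0, 0, 0, 0],
    [255, 0, 0, 0, 0],
    [255, 0, 0, 0, 0],
    [255, 0, 0, 0, 0],
  ],
)

```text
time_s: 11.65
position: [0.6446, -0.0276, 0.0378]
tcp_rot: [[-0.045, 0.999, 0.0], [0.999, 0.045, -0.0], [-0.0, -0.0, -1.0]]
force: [0.5, -0.6, -0.3]
opening: 0.454
grasp_force: 29.9
```

send_rows(
  plan=[
    [255, -0.01, 0, 0, 0],
    [255, -0.015, 0, 0, 0],
    [255, -0.015, 0, 0, 0],
    [255, -0.01, 0, 0, 0],
    [255, 0, 0, 0, 0],
    [255, 0, 0, 0, 0],
  ],
)

```text
time_s: 12.15
position: [0.6468, -0.0793, 0.0378]
tcp_rot: [[-0.042, 0.999, 0.0], [0.999, 0.042, -0.0], [-0.0, 0.0, -1.0]]
force: [0.8, -0.7, -1.2]
opening: 0.456
grasp_force: 29.9
```

send_rows(
  plan=[
    [255, -0.006, 0, 0, 0],
    [255, -0.006, 0, 0, 0],
    [255, -0.006, 0, 0, 0],
    [255, -0.004, 0, 0, 0],
    [255, -0.003, 0, 0, 0],
    [255, -0.003, 0, 0, 0],
    [255, 0, 0, 0, 0],
    [255, 0, 0, 0, 0],
  ],
)

```text
time_s: 12.82
position: [0.649, -0.1063, 0.0381]
tcp_rot: [[-0.046, 0.999, 0.002], [0.999, 0.046, -0.002], [-0.002, 0.002, -1.0]]
force: [3.3, -0.9, -2.0]
opening: 0.455
grasp_force: 29.9
```

send_rows(
  plan=[
    [255, -0.002, 0, 0, 0],
    [255, -0.002, 0, 0, 0],
    [255, -0.002, 0, 0, 0],
    [255, -0.002, 0, 0, 0],
    [255, 0, 0, 0, 0],
    [255, 0, 0, 0, 0],
  ],
)

```text
time_s: 13.32
position: [0.6472, -0.1137, 0.0378]
tcp_rot: [[-0.044, 0.999, -0.002], [0.999, 0.044, 0.0], [0.0, -0.002, -1.0]]
force: [-0.3, -0.2, 1.0]
opening: 0.46
grasp_force: 29.9
```

send_rows(
  plan=[
    [255, -0.0015, 0, 0, 0],
    [255, -0.0015, 0, 0, 0],
    [255, -0.0015, 0, 0, 0],
    [255, 0, 0, 0, 0],
    [255, 0, 0, 0, 0],
  ],
)

```text
time_s: 13.73
position: [0.6478, -0.116, 0.0378]
tcp_rot: [[-0.044, 0.999, -0.002], [0.999, 0.044, 0.003], [0.003, -0.002, -1.0]]
force: [-0.3, 5.9, 2.8]
opening: 0.459
grasp_force: 29.9
```

send_rows(
  plan=[
    [255, -0.0015, 0, 0, 0],
    [255, -0.001, 0, 0, 0],
    [255, 0, 0, 0, 0],
    [255, 0, 0, 0, 0],
    [255, 0, 0, 0, 0],
  ],
)

```text
time_s: 14.15
position: [0.6477, -0.1162, 0.0377]
tcp_rot: [[-0.043, 0.999, -0.003], [0.999, 0.043, 0.006], [0.007, -0.002, -1.0]]
force: [-0.3, 10.6, 2.6]
opening: 0.461
grasp_force: 30.0
```

```bash
python3 - <<'E'
from h import *
np.set_printoptions(precision=4,suppress=True)
s=read_state();print(s['position'],s['force']);c,p,d=snap('wrist','w5')
g=cv2.cvtColor(p,6).astype(int)
# tail end: plate-coloured column scan
ey=np.array([-.0462,.9989]);pv=np.array([.6533,-.2187]);ex=np.array([.9989,.0462])
for u in(300,310,320,330):
    col=g[:230,u];v=int(np.argmax(np.diff(cv2.GaussianBlur(col.astype(np.float32).reshape(-1,1),(1,5),0).ravel())))
    print(u,v,col[max(0,v-3):v+5],[((ray(c,(u,v+.5),.038)[:2]-pv)@e) for e in(ex,ey)])
E
```

```text
[ 0.6477 -0.1162  0.0377] [-0.2559 10.6345  2.5902]
300 107 [111 110 111 119 140 158 164 166] [np.float64(-0.009870157299758148), np.float64(0.17444956659742455)]
310 107 [110 110 111 119 141 157 162 164] [np.float64(-0.005667104493779353), np.float64(0.17443043790323176)]
320 108 [112 112 117 133 152 161 163 163] [np.float64(-0.001466740960341925), np.float64(0.1740054396455727)]
330 108 [113 113 117 134 154 162 164 164] [np.float64(0.0027376303907856916), np.float64(0.17398634932056803)]
```

The fork is home: the tail is 174 mm from the pivot and the forward push meets firm resistance. I'll release, go over the rib, close the fingers, and come down on the ledge side near the tail.

send_rows(
  plan=[
    [60, 0, 0, 0, 0],
    [60, 0, 0, 0, 0],
    [60, 0, 0, 0, 0],
    [60, 0, 0, 0, 0],
    [60, 0, 0, -0.01, 0],
    [60, 0, 0, -0.03, 0],
    [60, 0, 0, -0.02, 0],
    [255, 0.018, 0.017, 0, 0],
    [255, 0.018, 0.017, 0, 0],
    [255, 0.017, 0.015, 0, 0],
    [255, 0, 0, 0, 0],
    [255, 0, 0, 0, 0],
    [255, 0, 0, 0, 0],
    [255, 0, 0, 0, 0],
    [255, 0, 0, 0, 0],
  ],
)

```text
time_s: 15.45
position: [0.6946, -0.0663, 0.0979]
tcp_rot: [[-0.044, 0.999, -0.001], [0.999, 0.044, -0.0], [-0.0, -0.001, -1.0]]
force: [0.0, 0.1, -0.2]
opening: 0.242
grasp_force: 0.0
```

send_rows(
  plan=[
    [255, 0, 0, 0, 0],
    [255, 0, 0, 0, 0],
    [255, 0, 0, 0, 0],
    [255, 0, 0, 0, 0],
    [255, 0, 0, 0, 0],
    [255, 0, 0, 0.03, 0],
    [255, 0, 0, 0.02, 0],
    [255, 0, 0, 0.008, 0],
    [255, 0, 0, 0, 0],
    [255, 0, 0, 0, 0],
  ],
)

```text
time_s: 16.28
position: [0.6955, -0.0653, 0.0399]
tcp_rot: [[-0.045, 0.999, 0.0], [0.999, 0.045, 0.0], [0.0, 0.0, -1.0]]
force: [-0.2, -0.6, 0.8]
opening: 0.001
grasp_force: 0.0
```

send_rows(
  plan=[
    [255, 0.0005, -0.008, 0, 0],
    [255, 0.0005, -0.008, 0, 0],
    [255, 0.0005, -0.008, 0, 0],
    [255, 0.0005, -0.008, 0, 0],
    [255, 0.0005, -0.008, 0, 0],
    [255, 0.0005, -0.008, 0, 0],
    [255, 0, -0.008, 0, 0],
    [255, 0, -0.008, 0, 0],
    [255, 0, -0.008, 0, 0],
    [255, 0, -0.008, 0, 0],
    [255, 0, -0.006, 0, 0],
    [255, 0, 0, 0, 0],
    [255, 0, 0, 0, 0],
  ],
)

```text
time_s: 17.37
position: [0.6085, -0.0661, 0.0397]
tcp_rot: [[-0.045, 0.999, -0.001], [0.999, 0.045, 0.0], [0.0, -0.001, -1.0]]
force: [-0.1, 0.1, 0.5]
opening: 0.005
grasp_force: 0.0
```

```bash
python3 - <<'E'
from h import *
s=read_state();c,p,d=snap('wrist','w6');c,q,_=snap('top','t6')
b=cv2.resize(q[120:240,310:450],None,fx=2.7,fy=2.7,interpolation=cv2.INTER_CUBIC);a=cv2.resize(p,None,fx=.65,fy=.65)
h=max(a.shape[0],b.shape[0]);a,b=[cv2.copyMakeBorder(i,0,h-i.shape[0],0,0,0) for i in(a,b)];cv2.imwrite('pics/wt6.png',np.hstack([a,b])[:, :800]);print(s['position'],s['force'])
E
```

```text
[ 0.60854759 -0.06609682  0.03966922] [-0.07723362  0.07233921  0.46331396]
```

```bash
cat >> h.py <<'E'
def rib(f):
    c=np.load(f+'_c.npy',allow_pickle=True).item();d=np.load(f+'.npy')
    v,u=np.mgrid[0:400,0:640];P=np.stack([(u-c['cx'])/c['fx']*d,(v-c['cy'])/c['fy']*d,d],-1)@c['rotation'].T+c['xyz']
    pv=np.array([.6533,-.2187]);E=np.array([[.9989,.0462],[-.0462,.9989]]);q=(P[...,:2]-pv)@E.T
    m=(d>0)&(abs(P[...,2]-.058)<.004)&(q[...,0]<.06)&(q[...,0]>-.16)&(q[...,1]>.02)&(q[...,1]<.2)
    n,l,st,_=cv2.connectedComponentsWithStats(m.astype(np.uint8));k=1+np.argmax(st[1:,4]);Q=q[l==k].astype(np.float32)
    vx,vy,x0,y0=cv2.fitLine(Q,cv2.DIST_HUBER,0,.01,.01).ravel();print(f,'n',len(Q),'angle',np.arctan(-vx/vy),'perp offset (exp .015)',(x0*vy-y0*vx)*np.sign(vy),Q.min(0),Q.max(0))
E
python3 -c "
from h import *
rib('w4');rib('w5');rib('w6')"
```

```text
w4 n 980 angle -0.017926292 perp offset (exp .015) 0.010285037 [0.0081466  0.14436466] [0.01879539 0.19999054]
w5 n 4426 angle -0.0044817487 perp offset (exp .015) 0.013181558 [0.0080243  0.10831538] [0.0301782  0.17390834]
w6 n 297 angle 1.5179918 perp offset (exp .015) 0.18202955 [-0.15991262  0.18951683] [-0.13921076  0.19176362]
```

send_rows(
  plan=[
    [255, -0.0015, -0.0054, 0, 0],
    [255, -0.0015, -0.0054, 0, 0],
    [255, -0.002, -0.005, 0, 0],
    [255, -0.002, -0.005, 0, 0],
    [255, -0.001, -0.0025, 0, 0],
    [255, 0, 0, 0, 0],
  ],
)

```text
time_s: 17.97
position: [0.5853, -0.0755, 0.0398]
tcp_rot: [[-0.044, 0.999, -0.001], [0.999, 0.044, 0.0], [0.0, -0.001, -1.0]]
force: [-0.4, -0.3, -0.2]
opening: 0.004
grasp_force: 0.0
```

send_rows(
  plan=[
    [255, -0.0006, -0.0014, 0, 0],
    [255, -0.0006, -0.0014, 0, 0],
    [255, -0.0006, -0.0014, 0, 0],
    [255, 0, 0, 0, 0],
  ],
)

```text
time_s: 18.3
position: [0.5821, -0.0773, 0.0398]
tcp_rot: [[-0.045, 0.999, -0.0], [0.999, 0.045, -0.0], [-0.0, -0.0, -1.0]]
force: [1.3, -0.2, -0.4]
opening: 0.006
grasp_force: 0.2
```

```bash
python3 - <<'E'
from h import *
s=read_state();print(s['position'],s['force'])
for n in('scene','wrist','top'):snap(n,n[0]+'7')
q=cv2.imread('pics/s7.png');a=cv2.resize(q[180:310,220:370],None,fx=3,fy=3,interpolation=cv2.INTER_CUBIC)
b=cv2.resize(cv2.imread('pics/t7.png')[130:230,340:440],None,fx=3.5,fy=3.5,interpolation=cv2.INTER_CUBIC)
b=cv2.copyMakeBorder(b,0,a.shape[0]-b.shape[0],0,0,0);cv2.imwrite('pics/st7.png',np.hstack([a,b]));print(a.shape,b.shape)
E
```

```text
[ 0.5820758  -0.07725322  0.0398478 ] [ 1.32146927 -0.15003053 -0.38292994]
(390, 450, 3) (390, 350, 3)
```

View pics/st7.png

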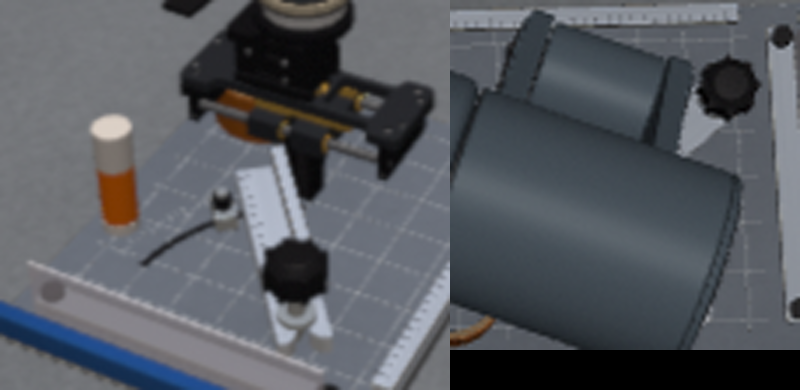

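The fork is on the neck under the knob. The bar has swung close to the stop and the fingers are against the rib's tail. I'll get the angle from the scene depth.

```bash
python3 - <<'E'
from h import *
c=calibration('scene');pv=np.array([.6533,-.2187]);E=np.array([[.9989,.0462],[-.0462,.9989]])
S=lambda u,v,z:E@(ray(c,(220+(u+.5)/3-.5,180+(v+.5)/3-.5),z)[:2]-pv)
for n,u,v,z in[('tailR',237,172,.038),('R2',262,273,.038),('R3',276,335,.038),('ribtail',272,150,.058),('rib2',292,235,.058),('ribLtail',282,147,.058),('ribL2',303,235,.058),('stopnut',222,196,.05),('tipR',277,346,.03),('tipL',325,340,.038)]:print(n,S(u,v,z).round(4))
def ang(a,b):
    e=a-b;return np.arctan2(-e[0],e[1])
print(ang(S(237,172,.038),S(262,273,.038)),ang(S(237,172,.038),S(276,335,.038)),ang(S(272,150,.058),S(292,235,.058)),ang(S(282,147,.058),S(303,235,.058)))
E
```

```text
tailR [-0.1197  0.1281]
R2 [-0.0433  0.0323]
R3 [-0.0028 -0.0199]
ribtail [-0.0953  0.1446]
rib2 [-0.0323  0.0608]
ribLtail [-0.0899  0.1517]
ribL2 [-0.0248  0.0645]
stopnut [-0.1079  0.0844]
tipR [-0.0009 -0.0224]
tipL [ 0.0311 -0.0084]
0.6732691815832972 0.6682160130046866 0.6453540960814482 0.6419111117234028
```

send_rows(
  plan=[
    [255, -0.0006, -0.0012, 0, 0],
    [255, -0.0006, -0.0012, 0, 0],
    [255, 0, 0, 0, 0],
    [255, 0, 0, 0, 0],
  ],
)

```text
time_s: 18.78
position: [0.5798, -0.0786, 0.0399]
tcp_rot: [[-0.045, 0.999, -0.0], [0.999, 0.045, -0.0], [-0.0, -0.0, -1.0]]
force: [0.5, -0.2, -0.3]
opening: 0.008
grasp_force: 0.2
```

send_rows(
  plan=[
    [255, -0.0006, -0.001, 0, 0],
    [255, -0.0006, -0.001, 0, 0],
    [255, 0, 0, 0, 0],
    [255, 0, 0, 0, 0],
  ],
)

```text
time_s: 19.12
position: [0.5778, -0.0799, 0.0399]
tcp_rot: [[-0.045, 0.999, -0.0], [0.999, 0.045, 0.0], [0.0, -0.0, -1.0]]
force: [0.6, 0.1, -1.0]
opening: 0.001
grasp_force: 0.1
```

send_rows(
  plan=[
    [255, -0.0006, -0.001, 0, 0],
    [255, 0, 0, 0, 0],
    [255, 0, 0, 0, 0],
  ],
)

```text
time_s: 19.37
position: [0.5769, -0.0805, 0.0399]
tcp_rot: [[-0.045, 0.999, -0.0], [0.999, 0.045, -0.0], [-0.0, -0.0, -1.0]]
force: [-0.0, 1.2, 0.7]
opening: 0.007
grasp_force: 0.2
```

send_rows(
  plan=[
    [255, -0.0006, -0.001, 0, 0],
    [255, 0, 0, 0, 0],
    [255, 0, 0, 0, 0],
  ],
)

```text
time_s: 19.62
position: [0.5759, -0.0811, 0.0399]
tcp_rot: [[-0.045, 0.999, -0.0], [0.999, 0.045, -0.0], [-0.0, -0.0, -1.0]]
force: [1.7, 0.1, -0.8]
opening: 0.005
grasp_force: 0.2
```

send_rows(
  plan=[
    [255, -0.0006, -0.0008, 0, 0],
    [255, 0, 0, 0, 0],
    [255, 0, 0, 0, 0],
  ],
)

```text
time_s: 19.87
position: [0.5755, -0.0816, 0.04]
tcp_rot: [[-0.045, 0.999, 0.001], [0.999, 0.045, 0.0], [0.0, 0.001, -1.0]]
force: [1.4, 1.6, -0.4]
opening: 0.003
grasp_force: 1.0
```

send_rows(
  plan=[
    [255, -0.0006, -0.0008, 0, 0],
    [255, 0, 0, 0, 0],
    [255, 0, 0, 0, 0],
  ],
)

```text
time_s: 20.12
position: [0.5752, -0.082, 0.0402]
tcp_rot: [[-0.045, 0.999, 0.002], [0.999, 0.045, 0.0], [0.0, 0.002, -1.0]]
force: [3.0, 4.0, 2.1]
opening: 0.006
grasp_force: 2.5
```

```bash
python3 - <<'E'
from h import *
snap('scene','s8')
c=calibration('scene');pv=np.array([.6533,-.2187]);E=np.array([[.9989,.0462],[-.0462,.9989]])
for f in('s7','s8'):
    d=np.load(f+'.npy');v,u=np.mgrid[200:310,270:340];z=d[200:310,270:340]
    P=np.stack([(u-c['cx'])/c['fx']*z,(v-c['cy'])/c['fy']*z,z],-1)@c['rotation'].T+c['xyz'];q=(P[...,:2]-pv)@E.T
    r=np.hypot(q[...,0],q[...,1]);a=np.arctan2(-q[...,0],q[...,1])
    for lo,hi in((.033,.044),(.052,.062)):
        m=(P[...,2]>lo)&(P[...,2]<hi)&(r>.06)&(r<.14)&(a>.3)&(a<.95);Q=q[m].astype(np.float32)
        vx,vy,x0,y0=cv2.fitLine(Q,cv2.DIST_HUBER,0,.01,.01).ravel();print(f,lo,len(Q),np.arctan(-vx/vy),(x0*vy-y0*vx)*np.sign(vy))
a,b=[cv2.cvtColor(cv2.imread(f'pics/{f}.png'),6) for f in('s7','s8')]
# stop nut shift between scene0 / s8
o=cv2.cvtColor(cv2.imread('pics/scene0.png'),6);t=o[238:254,286:299]
for f in(a,b):
    r=cv2.matchTemplate(f[228:264,276:310],t,cv2.TM_CCOEFF_NORMED);print(cv2.minMaxLoc(r)[1],cv2.minMaxLoc(r)[3],'(10,10)=unmoved')
E
```

```text
s7 0.033 263 0.69389486 -0.00045751035
s7 0.052 104 0.66305166 0.019008987
s8 0.033 278 0.7007206 -0.0052703544
s8 0.052 110 0.72415 0.019733995
0.9992172718048096 (10, 10) (10,10)=unmoved
0.8608469367027283 (10, 10) (10,10)=unmoved
```

Pushing resistance has risen to 5 N with the bar at about 0.72 rad, so it's against the stop, which hasn't moved. I'll back off and lift.

send_rows(
  plan=[
    [255, 0.003, 0.003, 0, 0],
    [255, 0.007, 0.008, 0, 0],
    [255, 0.007, 0.008, 0, 0],
    [255, 0, 0, -0.03, 0],
    [255, 0, 0, -0.04, 0],
    [255, 0, 0, -0.04, 0],
    [255, 0.02, 0.02, -0.04, 0],
    [255, 0.02, 0.02, -0.02, 0],
    [255, 0, 0, 0, 0],
    [255, 0, 0, 0, 0],
    [255, 0, 0, 0, 0],
  ],
)

```text
time_s: 21.08
position: [0.6267, -0.0253, 0.2028]
tcp_rot: [[-0.046, 0.999, -0.003], [0.999, 0.046, -0.0], [0.0, -0.003, -1.0]]
force: [-0.7, -0.4, -0.4]
opening: 0.007
grasp_force: 0.0
```

```bash
python3 - <<'E'
from h import *
snap('wrist','w9');rib('w9');snap('scene','s9')
c=np.load('w9_c.npy',allow_pickle=True).item();d=np.load('w9.npy')
v,u=np.mgrid[0:230,0:640];z=d[:230];P=np.stack([(u-c['cx'])/c['fx']*z,(v-c['cy'])/c['fy']*z,z],-1)@c['rotation'].T+c['xyz']
pv=np.array([.6533,-.2187]);E=np.array([[.9989,.0462],[-.0462,.9989]]);q=(P[...,:2]-pv)@E.T
al=.71;t=np.array([-np.sin(al),np.cos(al)]);n=np.array([np.cos(al),np.sin(al)]);a=q@t;b=q@n
m=(abs(P[...,2]-.036)<.003)&(abs(a-.14)<.03)&(b<.0)&(b>-.06)
for lo in np.arange(.06,.175,.01):
    k=(abs(a-lo)<.005)&(abs(P[...,2]-.058)<.004)&(b>0)&(b<.04);k2=(abs(a-lo)<.005)&(P[...,2]>.033)&(P[...,2]<.043)&(b>-.06)&(b<.02)
    print(round(lo,3),k.sum(),b[k].mean().round(4) if k.any() else None,(b[k2].min().round(4),b[k2].max().round(4)) if k2.any() else None)
b0,b1=[cv2.cvtColor(cv2.imread(f'pics/{f}.png'),6) for f in('scene0','s9')]
t0=b0[238:254,284:296];r=cv2.matchTemplate(b1[230:262,276:304],t0,5);print(cv2.minMaxLoc(r)[1],cv2.minMaxLoc(r)[3],'(8,8)')
s=read_state();print(s['time_s'],s['position'],s['force'])
E
```

```text
w9 n 56 angle -1.5267377 perp offset (exp .015) -0.19689047 [-0.15991762  0.18984324] [-0.13406834  0.19335116]
0.06 0 None None
0.07 0 None None
0.08 0 None None
0.09 0 None None
0.1 0 None None
0.11 0 None None
0.12 0 None None
0.13 0 None None
0.14 0 None None
0.15 0 None None
0.16 0 None None
0.17 0 None None
0.9972819685935974 (8, 8) (8,8)
21.1833 [ 0.62610036 -0.02592225  0.20184483] [ 0.70443491  0.26122904 -0.7129222 ]
```

send_rows(
  plan=[
    [255, -0.03, -0.01, 0, 0],
    [255, -0.03, -0.01, 0, 0],
    [255, -0.03, -0.01, 0, 0],
    [255, -0.025, -0.01, 0, 0],
    [255, 0, 0, 0, 0],
    [255, 0, 0, 0, 0],
    [255, 0, 0, 0, 0],
    [255, 0, 0, 0, 0],
  ],
)

```text
time_s: 21.85
position: [0.5928, -0.1416, 0.2032]
tcp_rot: [[-0.046, 0.999, -0.001], [0.999, 0.046, 0.001], [0.001, -0.001, -1.0]]
force: [-0.6, -0.2, -0.2]
opening: 0.005
grasp_force: 0.0
```

```bash
python3 - <<'E'
from h import *
snap('wrist','w10');rib('w10')
c=np.load('w10_c.npy',allow_pickle=True).item();d=np.load('w10.npy')
v,u=np.mgrid[0:400,0:640];z=d;P=np.stack([(u-c['cx'])/c['fx']*z,(v-c['cy'])/c['fy']*z,z],-1)@c['rotation'].T+c['xyz']
pv=np.array([.6533,-.2187]);E=np.array([[.9989,.0462],[-.0462,.9989]]);q=(P[...,:2]-pv)@E.T
al=.71;t=np.array([-np.sin(al),np.cos(al)]);n=np.array([np.cos(al),np.sin(al)]);a=q@t;b=q@n
for lo in np.arange(.06,.185,.01):
    k=(abs(a-lo)<.005)&(abs(P[...,2]-.058)<.004)&(b>0)&(b<.04);k2=(abs(a-lo)<.005)&(P[...,2]>.033)&(P[...,2]<.043)&(b>-.06)&(b<.02)
    print(round(lo,3),k.sum(),b[k].mean().round(4) if k.any() else None,(b[k2].min().round(4),b[k2].max().round(4)) if k2.any() else None)
m=(P[...,2]>.033)&(P[...,2]<.045)&(a>.06)&(a<.115)&(b>-.05)&(b<.02);print('plate tail')
E
```

```text
w10 n 1732 angle 0.7173413 perp offset (exp .015) 0.017368462 [-0.10746311  0.04581048] [-0.01620352  0.1483911 ]
0.06 121 0.0169 (np.float64(-0.0185), np.float64(0.0086))
0.07 118 0.0169 (np.float64(-0.0185), np.float64(0.0087))
0.08 127 0.0168 (np.float64(-0.0184), np.float64(0.0084))
0.09 129 0.0166 (np.float64(-0.0187), np.float64(0.0084))
0.1 129 0.0167 (np.float64(-0.0188), np.float64(0.0085))
0.11 131 0.0166 (np.float64(-0.0188), np.float64(0.0083))
0.12 136 0.0164 (np.float64(-0.0188), np.float64(0.0082))
0.13 135 0.0164 (np.float64(-0.0372), np.float64(0.0081))
0.14 142 0.0164 (np.float64(-0.0231), np.float64(0.0083))
0.15 144 0.0163 (np.float64(-0.0372), np.float64(0.0079))
0.16 146 0.0161 (np.float64(-0.031), np.float64(0.0079))
0.17 150 0.0161 (np.float64(-0.0191), np.float64(0.0078))
0.18 55 0.0161 (np.float64(-0.0194), np.float64(0.0075))
plate tail
```

```bash
python3 - <<'E'
from h import *
pv=np.array([.6533,-.2187]);E=np.array([[.9989,.0462],[-.0462,.9989]])
c=np.load('w10_c.npy',allow_pickle=True).item();g=cv2.cvtColor(cv2.imread('pics/w10.png'),6)
def prof(al,A,B,z):
    t=np.array([-np.sin(al),np.cos(al)]);n=np.array([np.cos(al),np.sin(al)])
    q=A[...,None]*t+B[...,None]*n;w=q@E+pv
    X=np.concatenate([w,np.full(w.shape[:-1]+(1,),z)],-1);Y=(X-c['xyz'])@c['rotation']
    u=(Y[...,0]/Y[...,2]*c['fx']+c['cx']).astype(np.float32);v=(Y[...,1]/Y[...,2]*c['fy']+c['cy']).astype(np.float32)
    return cv2.remap(g,u,v,1).astype(float)
al=.717;s=np.arange(.165,.195,.0005);bb=np.linspace(-.015,.004,20)
p=prof(al,*np.meshgrid(s,bb),.038).mean(0);print('tail edge a',s[np.argmax(-np.diff(p))],p[::3].round())
s=np.arange(-.03,-.01,.0005);
for a0 in(.07,.09,.11,.172):
    p=prof(al,*np.meshgrid(np.linspace(a0-.003,a0+.003,5),s,indexing='ij'),.038).mean(0);print('right edge b',a0,s[np.argmax(np.diff(p))])
s=np.arange(.008,.03,.0005)
for a0 in(.07,.09,.11,.16):
    p=prof(al,*np.meshgrid(np.linspace(a0-.003,a0+.003,5),s,indexing='ij'),.058).mean(0);print('left edge b',a0,s[np.argmax(-np.diff(p))])
E
```

```text
tail edge a 0.17800000000000002 [167. 166. 155. 162. 167. 167. 167. 167. 164. 138. 112. 112. 113. 113.
 113. 114. 114. 117. 117. 117.]
right edge b 0.07 -0.01849999999999999
right edge b 0.09 -0.01849999999999999
right edge b 0.11 -0.01849999999999999
right edge b 0.172 -0.01849999999999999
left edge b 0.07 0.022000000000000013
left edge b 0.09 0.022000000000000013
left edge b 0.11 0.022000000000000013
left edge b 0.16 0.022000000000000013
```

```bash
python3 - <<'E'
import numpy as np
th=.717;al=-th  # neck long axis (along entry heading) in fence frame
ph=np.linspace(0,2*np.pi,181);ends=[4,-4]
N=np.concatenate([np.c_[e+4*np.cos(ph),4*np.sin(ph)] for e in ends]+[np.c_[np.linspace(-4,4,20),np.full(20,y)] for y in(4,-4)])
N=N@np.array([[np.cos(al),np.sin(al)],[-np.sin(al),np.cos(al)]])
def ok(p):
    x,y=(N+p).T
    return np.all((x>=-9.5)&(np.where(x<=9.5,abs(y)<=9.5,np.where(x<=16,abs(y)<=5.5,abs(y)<=5.5+(x-16)*.75))))
best=max((np.hypot(x,y),x,y) for x in np.arange(-4,8,.1) for y in np.arange(-5,5,.1) if ok(np.array([x,y])));print(best)
for y in(-2.8,-2.3,-1.8,-1.3,0):print(y,[max(x for x in np.arange(-4,8,.1) if ok(np.array([x,y]))),min(x for x in np.arange(-4,8,.1) if ok(np.array([x,y])))])
E
```

```text
(np.float64(8.080841540334774), np.float64(7.900000000000011), np.float64(1.6999999999999762))
-2.8 [np.float64(2.4000000000000057), np.float64(-2.3999999999999986)]
-2.3 [np.float64(2.5000000000000053), np.float64(-2.3999999999999986)]
-1.8 [np.float64(2.600000000000006), np.float64(-2.3999999999999986)]
-1.3 [np.float64(2.800000000000006), np.float64(-2.3999999999999986)]
0 [np.float64(3.7000000000000064), np.float64(-2.3999999999999986)]
```

On the ledge-side offset measured here, the pocket play cannot put the fork more than 3.7 mm from the pivot axis. I measure about 2.9 mm, at angle 0.717 rad, with the stop unmoved, so I'm handing in.

```bash
python3 -c "
from rig import *
print(hand_in())"
```

```text
the job is handed in; nothing more can be done
None
```

I handed the job in at about 22 s, and the hand-in gave no verdict: by my last measurements the fence is on the pivot (fork about 2.9 mm from its axis, limit 4 mm) and resting against the stop at about 0.717 rad, the stop hasn't moved, and nothing else was touched as far as I could see.

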